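Drive a seized locating pin out of a battery-tray mounting sleeve

ROBOT

A 7-joint arm with a two-finger parallel gripper is mounted at the origin on the work surface. World frame = base frame: x ahead of the robot, y to its left, z up, the work surface at z = 0. Lengths are in m, angles in rad, forces in N, time in s.
With the tool pointing down it reaches from about 0.4 to 0.85 m from the base axis. Payload 10.4 kg.
Tool frame: the origin (TCP) lies on the centre line of the jaws, within the pads' length; the fingertips stand 8 mm ahead of it and the grasp point (between the pads) lies 11 mm behind it (r.finger_overhang is the distance from the TCP to the fingertips, in m); z points along the fingers, y is the line along which they close (so a half turn about z gives the same grasp; the last joint's range is limited). The gripper opens to 87 mm and grips with 3 to 60 N. Pads are 19 mm wide; open, the fingers measure 117 mm over their backs; the gripper's body (75 mm by 190 mm) begins 51 mm behind the grasp point.
Start: joints at [-1.273, 0.332, -0.065, 1.46, 0.022, 1.35, -0.088], TCP at [0.197, 0.593, 0.204] pointing down, gripper open.
Joint ranges: [-2.6, 2.6], [-0.5, 2.12], [-1.47, 1.34], [0.16, 2.42], [-1.27, 4.41], [0.06, 2.06], [-2.6, 2.6]. Speed limits (rad/s): [2.22, 2.22, 2.79, 2.79, 3.14, 3.14, 3.14].

INTERFACE

Orientations are given as a unit quaternion [x, y, z, w].
In Python, from bench import r, vision gives the robot as it stands.
- The arm moves only by the tool drive_tool, never from a script. Its argument "series" is a list of rows, each a list of 2 entries, a list of its own where there are three numbers: the shift along the world's x, y, z in cm, then the turn about the world's z in degrees. A call has exactly 10 rows; each row shifts and turns the commanded pose from where the row before left it; what a row does not reach is not made up. A row lasts 1/8 s, in which the tool goes at most 62.5 mm and 10.7 degrees, less where a joint would pass 70% of its speed; a pose out of reach is approached as far as the arm can. A call with a gripper value outside its range is refused whole. "hand" is the closure, from 0 (fully open) to 1 (shut), set as the call begins (left out, the last holds). The fingers move at their own pace and stop on an object; "newtons" is the grip in N (left out, the last holds). Time passes only in rows, so rows that do not move let the fingers close, or fill a call up. It gives the time, the measured TCP pose, the force, the opening and the grip force at its end, in the units of the state.
- r.read_state(): the state, without advancing time (a new reading comes with each control period).
- vision.camera(name): name is "scene" or "top"; returns a dict with "color" (480x640x3 uint8, red, green, blue), "intrinsics" (3x3 intrinsics, pixels), "R" (3x3) and "t" (3): a world point X has camera coordinates R X + t. Camera axes: x right, y down, z forward; pixel columns grow to the right and rows downward; lengths in m; the calibration is good to about 2 mm. A picture is of the moment at which its call begins. There is no depth.
- r.close_job(): hands the job in; it is judged then, once.
The state is a dict: "time": time; "joint_positions": joint angles; "joint_vel": joint speeds; "joint_torque": joint torques, N m; "ee_pos": TCP position; "eef_rot": TCP orientation; "ft_force": force on the tool from outside, world axes, zero at the start; "torque": the same for the moment, N m; "width": finger opening in m; "grip_force": force on a finger pad.
Only numpy, scipy, OpenCV 4.12 (cv2) and the standard library are available. Lean on these libraries where they do the work, as an engineer would, in place of code of your own. Each camera call takes 0.05 s, during which the arm holds its last target. There are 200 camera calls.

TASK

One of the two upright aluminium mounting sleeves on the bench still has a steel locating pin seized in its bore. Take the hand-guarded drift out of its rack and, keeping hold of it, push the pin down with it until the pin drops out of the sleeve's lower end into the catch tray below; then hang the drift back upright in its rack, guard resting on the top plate, and leave the other pin and the other things on the bench where they are.

Things in the scene. Friction and masses are not known exactly. Their poses are not given: they have to be found in the camera images.
- drift_handle (a point): Middle of the drift's black rubber handle, where to grasp it: 26 mm in diameter, 66 mm long, below a 6 mm steel cap. Upright at the start. z runs from tip to handle. This point is 119 mm above the tip, 33 mm above the guard's upper face; 39 mm of tool stand above it.
- drift_tip (a point): Centre of the drift's blunt lower end, on its axis; z runs up the tool. The drift is one rigid straight round tool, 158 mm long, 0.15 to 0.31 kg: from the tip up, a steel shank 14 mm in diameter and 80 mm long, a disc-shaped hand guard 36 mm in diameter and 6 mm thick, then the handle.
- rack_hole (a point): Centre of the fixed rack's one vertical through-hole, 22 mm in diameter, at the upper face of its steel top plate (84 mm square, 12 mm thick, upper face 90 mm above the bench, on two green cheeks). The drift hangs in it with the guard's underside on the plate and its tip 80 mm below this point, touching nothing. z is up.
- stuck_mouth (a point): Centre of the upper mouth of the sleeve with the seized pin. Fixed upright aluminium sleeve, 60 mm long, outer diameter 46 mm, bore 28 mm, open at both ends; mouth 122 mm above the bench, lower end 62 mm. z is up. Two posts carry it, 61 mm to either side along y, lower than the mouth.
- stuck_stand: The fixed stand of that sleeve; origin on the bench under the sleeve's axis. Between the posts, right under the sleeve, is its steel catch tray, 104 mm square, floor 4 mm thick, rim 20 mm high.
- stuck_pin_center (a point): Centre of the seized pin: plain steel cylinder 24 mm in diameter, 35 mm long, about 0.11 kg, z its axis, flat top 6 to 16 mm below the mouth at the start. Sprung pads in the bore grip it by friction: it moves down only while pushed, with 6 to 20 N, and drops once its top is 38 mm below the mouth. The pads then leave a passage of 20 mm.
- clear_mouth (a point): Centre of the upper mouth of the other sleeve, on an identical fixed stand; this one is already empty, its pin standing in its tray.
- loose_pin_center (a point): Centre of the pin already driven out, the same as the seized one, standing in the tray of the empty sleeve. Leave it.
- wrench: Steel wrench lying on the bench. Leave it.
- screwdriver: Screwdriver lying on the bench. Leave it.
- spray_can: Plain aluminium can, 60 mm in diameter, 120 mm tall, upright; origin under its base. Leave it.
- grease_jar: White jar, 70 mm in diameter and 70 mm tall; origin under its base. Leave it.
- collar: Steel collar lying flat, 56 mm outside, 22 mm high; origin under its base. Leave it.
- bolt_cup: Steel cup, 76 mm in diameter, 60 mm high; origin under its base. Leave it.
- busbar: Flat copper bar 160 x 30 x 6 mm lying on the bench; origin under its centre. Leave it.
Not all that is in view belongs to the job. Leave any green look-alike of the part that bears drift_handle alone.

How it is judged:
By the outcome, as a careful person would: the job done as asked, in the order asked, and still so for the second after the job is handed in, with the robot touching nothing.
It also fails if it takes over 61 s, if anything falls off the work surface, if the arm or the gripper's body presses on something with over 40 N, if the wrist force passes 120 N, or if a joint passes its speed limit or range.

## Working session

There is one attempt and no reset: what is moved stays moved. The work goes in short steps, Python scripts to look and compute and a tool call to move; the robot and the scene stay as the last step left them, time stands still between calls to the robot, and variables do not carry over. Pictures are saved under pics/ and viewed, at most 10 in all, crops included, and the job is handed in when it is done.

Besides the shell and the picture viewer there is one more tool, called after ">>>" as name([rows], argument=value, ...), one row to a line, values as JSON. drive_tool: Moves the arm, as the interface text tells. Its arguments: {"type":"object","properties":{"series":{"type":"array"},"hand":{"type":"number"},"newtons":{"type":"number"}},"required":["series"]}

```bash
mkdir -p pics
cat > h.py <<'E'
import numpy as np, cv2
from bench import r, vision
def snap(n,f):
    c=vision.camera(n); cv2.imwrite('pics/'+f,c['color'][:,:,::-1]); np.savez('pics/'+n+'.npz',**c); return c
def px(c,X):
    p=c['R']@np.array(X,float)+c['t']; q=c['intrinsics']@p; return q[:2]/q[2]
def ray(c,u,v,z):
    d=c['R'].T@np.linalg.solve(c['intrinsics'],[u,v,1.]); o=-c['R'].T@c['t']; return o+d*(z-o[2])/d[2]
def ld(n): return dict(np.load('pics/'+n+'.npz'))
E
python3 - <<'E'
from h import *
for n in('top','scene'):
    c=snap(n,n+'1.png'); print(n,(-c['R'].T@c['t']).round(3),c['R'].round(2).tolist(),c['intrinsics'][0,0])
s=r.read_state();print(s)
E
```

```text
top [ 0.284 -0.013  1.292] [[-0.01, -1.0, -0.0], [-0.97, 0.01, -0.23], [0.23, 0.0, -0.97]] 586.4263194220628
scene [1.234 0.434 1.098] [[-0.56, 0.83, -0.0], [0.64, 0.43, -0.63], [-0.52, -0.35, -0.78]] 550.1797639661826
{'time': 0.1, 'joint_positions': array([-1.27259266,  0.33281784, -0.0647088 ,  1.46085555,  0.02162946,
        1.34992302, -0.08848875]), 'joint_vel': array([-0.00128413, -0.00067455,  0.00070949, -0.00119707,  0.00014519,
       -0.00032775, -0.00104183]), 'joint_torque': array([ 7.46316691e-04, -6.24542570e+01,  2.39060837e-02, -3.90721142e+01,
       -6.16280548e-02,  3.64102155e-02,  5.12208226e-05]), 'ee_pos': array([0.19697167, 0.59275166, 0.20362869]), 'eef_rot': array([ 1.59692542e-01,  9.87166584e-01, -6.50707956e-04, -6.18768799e-05]), 'ft_force': array([ 0.45405938, -1.1377791 , -0.93981484]), 'torque': array([ 0.00361142,  0.05528095, -0.02296926]), 'grip_force': 0.0, 'width': 0.08680827461601907}
```

View pics/top1.png

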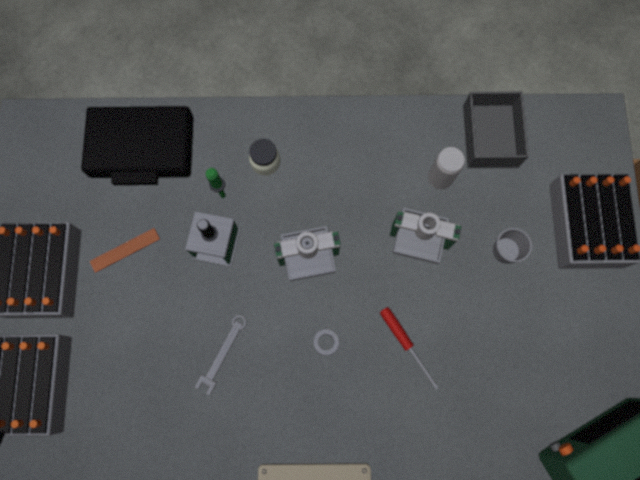

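View pics/scene1.png

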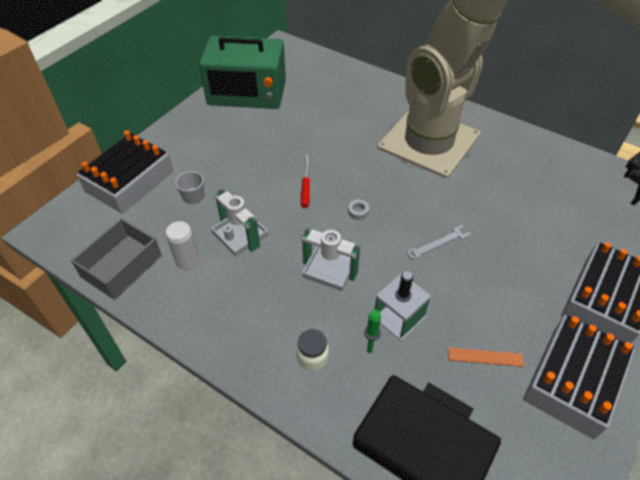

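The top view shows the drift in its rack at about (205,228). The candidate sleeves are at (308,242) and (429,223). The scene view shows a loose pin in the tray of the sleeve at (236,203), so the seized one should be at (330,240). I'll enlarge these areas.

Run:
```python
from h import *
t=cv2.imread('pics/top1.png');s=cv2.imread('pics/scene1.png')
R=lambda i,x,y,w,h,k:cv2.resize(i[y:y+h,x:x+w],None,fx=k,fy=k,interpolation=cv2.INTER_CUBIC)
a=R(t,180,200,100,75,4);b=R(t,265,200,100,75,4);c=R(s,360,255,100,75,4);d=R(s,290,210,100,75,4)
cv2.imwrite('pics/crops1.png',np.vstack([np.hstack([a,b]),np.hstack([c,d])]))
```

```text
(no output)
```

View pics/crops1.png

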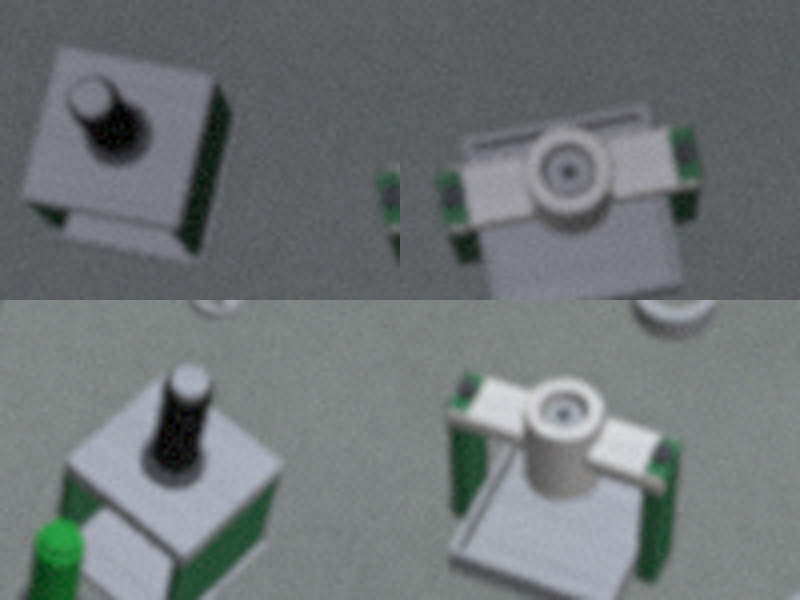

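```bash
cat >> h.py <<'E'
def f(c,x,y,x0,y0,z,k=4): return ray(c,(x+.5)/k-.5+x0,(y+.5)/k-.5+y0,z).round(4)
E
python3 - <<'E'
from h import *
T=ld('top');S=ld('scene')
p=[f(T,x,y,180,200,.09) for x,y in((62,48),(215,77),(183,228),(23,197))]
print('plate',p,np.mean(p,0))
p=[f(S,x,y,360,255,.09) for x,y in((163,75),(282,163),(185,258),(68,165))]
print('plateS',p,np.mean(p,0))
print('cap',f(T,92,97,180,200,.168),f(S,190,83,360,255,.168))
print('guard',f(T,119,131,180,200,.096),f(S,173,160,360,255,.096))
print('mouth',f(T,168,170,265,200,.122),f(S,165,111,290,210,.122))
print('pin',f(T,168,172,265,200,.11),f(S,164,113,290,210,.11))
# pin/post bar
print('posts',f(T,53,197,265,200,.115),f(T,285,152,265,200,.115))
for u,v in((263,153),(213,180),(330,240)): print(ray(T,u,v,.05))
E
```

```text
plate [array([0.634 , 0.2472, 0.09  ]), array([0.6172, 0.1652, 0.09  ]), array([0.5354, 0.1799, 0.09  ]), array([0.5528, 0.2644, 0.09  ])] [0.58485  0.214175 0.09    ]
plateS [array([0.5415, 0.1873, 0.09  ]), array([0.5569, 0.2689, 0.09  ]), array([0.6387, 0.2534, 0.09  ]), array([0.6228, 0.1732, 0.09  ])] [0.589975 0.2207   0.09    ]
cap [0.5859 0.2144 0.168 ] [0.5917 0.2204 0.168 ]
guard [0.5866 0.2141 0.096 ] [0.5921 0.2202 0.096 ]
mouth [0.5577 0.0091 0.122 ] [0.5634 0.0153 0.122 ]
pin [0.5594 0.0093 0.11  ] [0.5567 0.0105 0.11  ]
posts [0.5456 0.0684 0.115 ] [ 0.5684 -0.0512  0.115 ]
[0.78195408 0.10823044 0.05      ]
[0.71868979 0.21898527 0.05      ]
[ 0.57883583 -0.04039365  0.05      ]
```

>>> drive_tool([
  [[2,-2,1],0],
  [[4,-3.8,1],0],
  [[4,-3.9,1],0],
  [[4.2,-4,1],0],
  [[4.2,-4,1],0],
  [[4.2,-4,0],0],
  [[4.2,-4,0],0],
  [[4.2,-4,0],0],
  [[4,-3.9,0],0],
  [[2,-2,0],0],
], hand=0, newtons=60)

```text
time: 1.35
ee_pos: [0.5689, 0.2337, 0.2539]
eef_rot: [0.162, 0.987, -0.001, 0.0]
ft_force: [0.0, 0.6, 0.1]
width: 0.0871
grip_force: 0.0
```

>>> drive_tool([
  [[1.0,-1.0,0],0],
  [[1.1,-1.0,0],0],
  [[0,0,-1.5],0],
  [[0,0,-1.5],0],
  [[0,0,-1],0],
  [[0,0,0],0],
  [[0,0,0],0],
  [[0,0,0],0],
  [[0,0,0],0],
  [[0,0,0],0],
])

```text
time: 2.6
ee_pos: [0.5881, 0.2171, 0.2145]
eef_rot: [0.16, 0.987, 0.0, 0.0]
ft_force: [0.1, -0.3, 0.0]
width: 0.0872
grip_force: 0.0
```

Run:
```python
from h import *
T=snap('top','top2.png');S=snap('scene','scene2.png')
t=cv2.imread('pics/top2.png');s=cv2.imread('pics/scene2.png')
R=lambda i,x,y,w,h,k:cv2.resize(i[y:y+h,x:x+w],None,fx=k,fy=k,interpolation=cv2.INTER_CUBIC)
cv2.imwrite('pics/c2.png',np.hstack([R(t,155,165,100,120,4),R(s,350,225,100,120,4)]))
s=r.read_state();p=s['ee_pos'];print(p,px(T,p),px(S,p),s['eef_rot'])
```

```text
[0.58812184 0.21712515 0.21445604] [196.5575183  216.46899934] [409.42796318 260.0218607 ] [1.59746599e-01 9.87158049e-01 7.51452366e-05 6.20240926e-05]
```

View pics/c2.png

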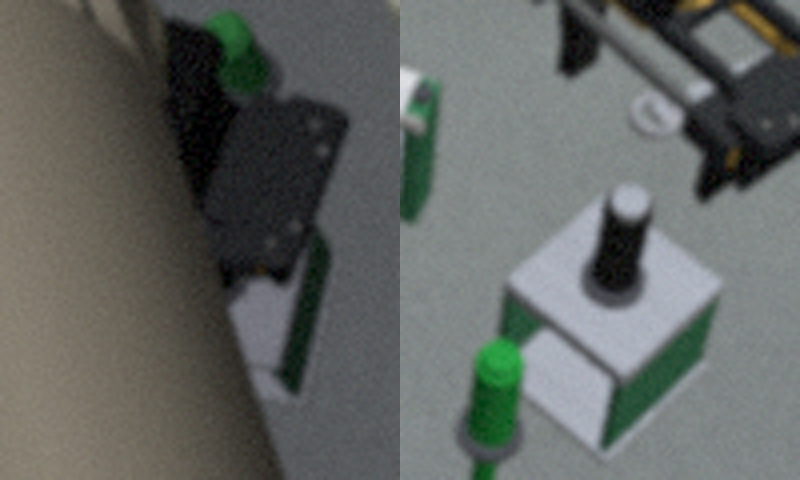

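>>> drive_tool([
  [[0,0,-1.5],0],
  [[0,0,-1.5],0],
  [[0,0,-1.5],0],
  [[0,0,-1.5],0],
  [[0,0,-1.5],0],
  [[0,0,-1.2],0],
  [[0,0,-0.9],0],
  [[0,0,0],0],
  [[0,0,0],0],
  [[0,0,0],0],
])

```text
time: 3.95
ee_pos: [0.5884, 0.2173, 0.119]
eef_rot: [0.16, 0.987, 0.0, 0.0]
ft_force: [-0.5, -0.3, 0.3]
width: 0.0869
grip_force: 0.0
```

Run:
```python
from h import *
S=snap('scene','scene3.png')
s=cv2.imread('pics/scene3.png')
R=lambda i,x,y,w,h,k:cv2.resize(i[y:y+h,x:x+w],None,fx=k,fy=k,interpolation=cv2.INTER_CUBIC)
cv2.imwrite('pics/c3.png',R(s,355,235,100,75,8))
s=r.read_state();p=s['ee_pos'];y=np.array([.3155,.949,0]);x=np.array([.949,-.3155,0])
g=lambda q:((px(S,q)-[355,235]+.5)*8-.5).round(0)
for sgn in(-1,1):
  for w in (-.0095,.0095): print(sgn,w,g(p+sgn*y*.0435+x*w+[0,0,-.008]))
print(p,g(p+[0,0,.011]),g([.588,.217,.168]),g([.588,.217,.129]))
```

```text
-1 -0.0095 [306. 312.]
-1 0.0095 [254. 347.]
1 -0.0095 [530. 526.]
1 0.0095 [477. 563.]
[0.58833934 0.21723921 0.11887321] [398. 395.] [416. 311.] [398. 396.]
```

View pics/c3.png

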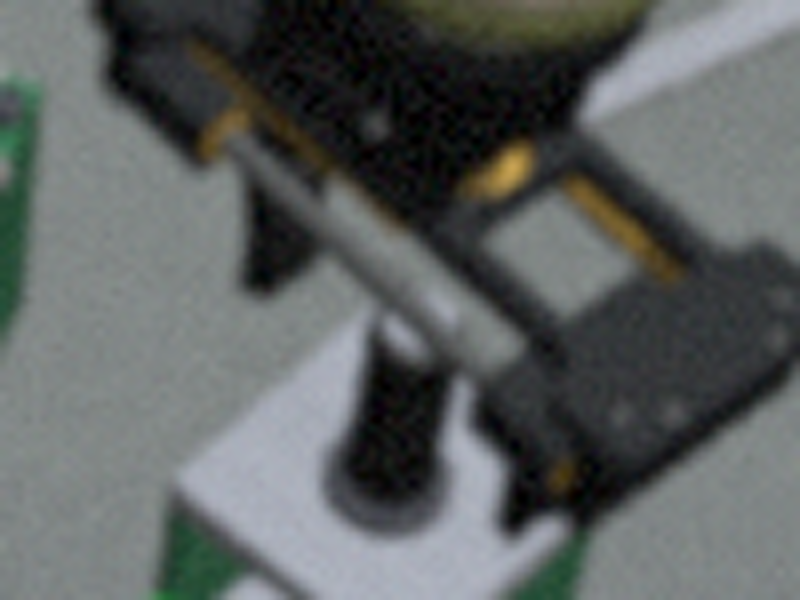

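```bash
cat >> h.py <<'E'
def wire(c,img,p,x0,y0,k,w=.087,col=(0,0,255),yaw=1.2498):
    y=np.array([np.cos(yaw),np.sin(yaw),0]);x=np.array([np.sin(yaw),-np.cos(yaw),0])
    g=lambda q:tuple(int(v) for v in ((px(c,q)-[x0,y0]+.5)*k-.5))
    def box(a0,a1,b0,b1,c0,c1):
        P=[[[p+x*a+y*b+[0,0,h] for h in(c0,c1)] for b in(b0,b1)] for a in(a0,a1)]
        for i in range(2):
            for j in range(2):
                for A,B in((P[i][j][0],P[i][j][1]),(P[i][0][j],P[i][1][j]),(P[0][i][j],P[1][i][j])): cv2.line(img,g(A),g(B),col,1)
    box(-.0095,.0095,w/2,w/2+.015,-.008,.062); box(-.0095,.0095,-w/2-.015,-w/2,-.008,.062)
    box(-.0375,.0375,-.095,.095,.062,.12)
def crop(i,x,y,w,h,k): return cv2.resize(i[y:y+h,x:x+w],None,fx=k,fy=k,interpolation=cv2.INTER_CUBIC)
E
python3 - <<'E'
from h import *
T=ld('top');S=ld('scene')
a=crop(cv2.imread('pics/top2.png'),155,165,100,120,4);wire(T,a,np.array([.5881,.2171,.2145]),155,165,4)
b=crop(cv2.imread('pics/scene3.png'),355,215,100,120,4);wire(S,b,np.array([.5883,.2172,.1189]),355,215,4)
cv2.imwrite('pics/c4.png',np.hstack([a,b]))
E
```

```text
(no output)
```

View pics/c4.png

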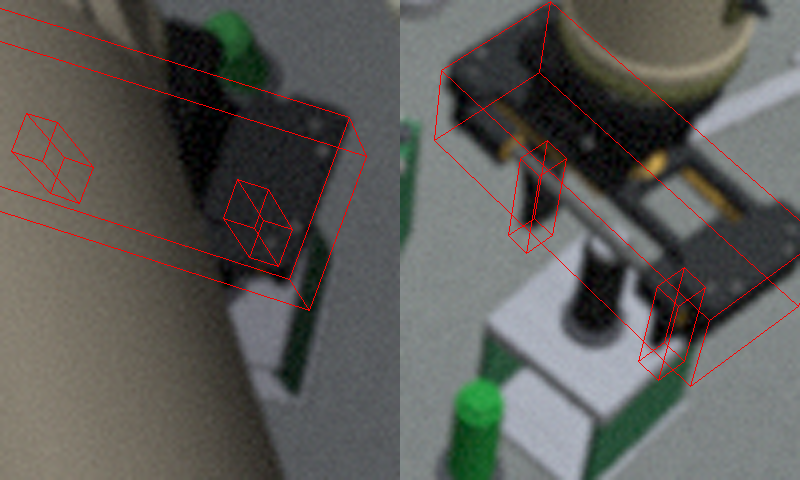

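>>> drive_tool([
  [[0,0,0],0],
  [[0,0,0],0],
  [[0,0,0],0],
  [[0,0,0],0],
  [[0,0,0],0],
  [[0,0,0],0],
  [[0,0,0],0],
  [[0,0,0],0],
  [[0,0,0],0],
  [[0,0,0],0],
], hand=1, newtons=8)

```text
time: 5.25
ee_pos: [0.5881, 0.217, 0.1184]
eef_rot: [0.16, 0.987, -0.0, -0.0]
ft_force: [0.3, -1.1, 1.2]
width: 0.0257
grip_force: 8.0
```

Run:
```python
from h import *
S=snap('scene','scene5.png')
s=r.read_state();print(s['ee_pos'],s['width'],s['ft_force'])
b=crop(cv2.imread('pics/scene5.png'),365,235,80,80,7)
T=snap('top','top5.png');a=crop(cv2.imread('pics/top5.png'),180,190,30,80,7)
cv2.imwrite('pics/c5.png',np.hstack([b,a]))
```

```text
[0.58806848 0.21703663 0.11838884] 0.025595247561717743 [-1.5906927  -0.91722929  0.82547783]
```

View pics/c5.png

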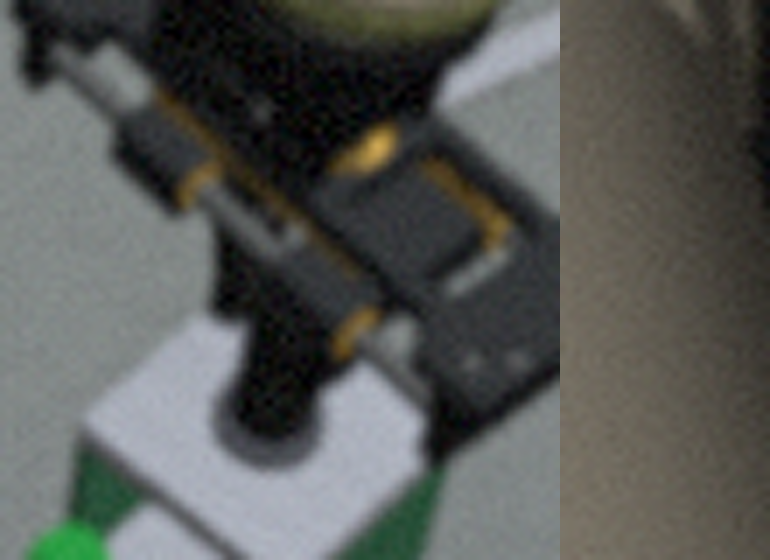

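>>> drive_tool([
  [[0,0,0],0],
  [[0,0,0],0],
  [[0,0,0],0],
  [[0,0,1],0],
  [[0,0,2],0],
  [[0,0,2.5],0],
  [[0,0,2.5],0],
  [[0,0,2.5],0],
  [[0,0,2.5],0],
  [[0,0,2],0],
], newtons=60)

```text
time: 6.6
ee_pos: [0.5881, 0.2174, 0.27]
eef_rot: [0.16, 0.987, 0.0, 0.0]
ft_force: [0.4, 0.3, -2.3]
width: 0.0247
grip_force: 60.0
```

>>> drive_tool([
  [[0,0,0],0],
  [[-0.2,-1.5,0],0],
  [[-0.3,-2.5,0],0],
  [[-0.4,-3,0],0],
  [[-0.5,-3.5,0],0],
  [[-0.5,-3.5,0],0],
  [[-0.4,-3,0],0],
  [[-0.3,-2,0],0],
  [[-0.2,-1.5,0],0],
  [[0,0,0],0],
])

```text
time: 7.85
ee_pos: [0.5599, 0.0111, 0.2683]
eef_rot: [0.16, 0.987, 0.0, -0.0]
ft_force: [0.1, 0.1, -1.9]
width: 0.025
grip_force: 60.0
```

>>> drive_tool([
  [[0,0,0],0],
  [[0,0,-0.5],0],
  [[0,0,-0.5],0],
  [[0,0,0],0],
  [[0,0,0],0],
  [[0,0,0],0],
  [[0,0,0],0],
  [[0,0,0],0],
  [[0,0,0],0],
  [[0,0,0],0],
])

```text
time: 9.1
ee_pos: [0.5601, 0.0121, 0.2584]
eef_rot: [0.16, 0.987, 0.0, -0.0]
ft_force: [-0.4, -1.2, -3.1]
width: 0.0248
grip_force: 60.0
```

Run:
```python
from h import *
S=snap('scene','scene6.png');T=snap('top','top6.png')
s=r.read_state();print(s['time'],s['ee_pos'],s['width'],s['ft_force'],s['eef_rot'])
b=crop(cv2.imread('pics/scene6.png'),300,170,80,120,5);a=crop(cv2.imread('pics/top6.png'),265,190,80,120,5)
cv2.imwrite('pics/c6.png',np.hstack([b,a]))
```

```text
9.2 [0.56006703 0.01214907 0.25837856] 0.02480127569948119 [-0.17307938 -0.86708301 -2.80165155] [ 1.59681267e-01  9.87168624e-01  3.31187475e-05 -6.56180578e-06]
```

View pics/c6.png

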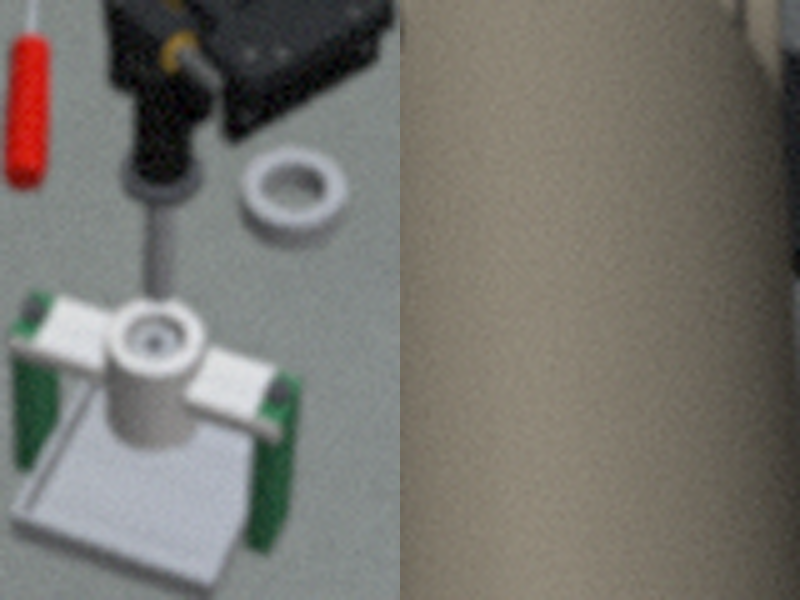

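Run:
```python
from h import *
S=ld('scene')
print('tip',f(S,159,294,300,170,.150,5),f(S,159,298,300,170,.150,5),'guard',f(S,162,176,300,170,.236,5),'mouth',f(S,156,339,300,170,.122,5),f(S,155,342,300,170,.112,5))
```

```text
tip [0.5602 0.0141 0.15  ] [0.5622 0.0154 0.15  ] guard [0.566  0.0177 0.236 ] mouth [0.5635 0.0152 0.122 ] [0.5584 0.0115 0.112 ]
```

>>> drive_tool([
  [[0,0,-0.6],0],
  [[0,0,-0.6],0],
  [[0,0,-0.6],0],
  [[0,0,-0.6],0],
  [[0,0,-0.4],0],
  [[0,0,-0.4],0],
  [[0,0,-0.2],0],
  [[0,0,-0.2],0],
  [[0,0,0],0],
  [[0,0,0],0],
])

```text
time: 10.45
ee_pos: [0.5609, 0.0121, 0.224]
eef_rot: [0.16, 0.987, 0.0, 0.001]
ft_force: [-2.3, -0.5, 6.6]
width: 0.0245
grip_force: 60.0
```

Run:
```python
from h import *
S=snap('scene','scene7.png')
s=r.read_state();print(s['time'],s['ee_pos'],s['width'],s['ft_force'])
cv2.imwrite('pics/c7.png',crop(cv2.imread('pics/scene7.png'),305,200,60,60,10))
```

```text
10.5 [0.56095793 0.01207525 0.22399345] 0.025085289727265123 [-1.80362355 -0.84223343  6.36554705]
```

View pics/c7.png

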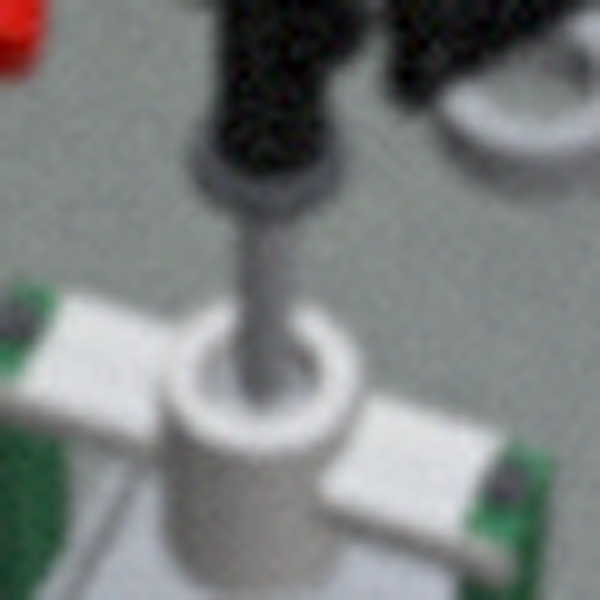

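>>> drive_tool([
  [[0,0,-0.3],0],
  [[0,0,-0.3],0],
  [[0,0,-0.3],0],
  [[0,0,-0.3],0],
  [[0,0,-0.3],0],
  [[0,0,-0.3],0],
  [[0,0,-0.3],0],
  [[0,0,0],0],
  [[0,0,0],0],
  [[0,0,0],0],
])

```text
time: 11.75
ee_pos: [0.5615, 0.0121, 0.2039]
eef_rot: [0.16, 0.987, 0.001, 0.002]
ft_force: [-0.4, -0.2, 11.0]
width: 0.0244
grip_force: 60.0
```

>>> drive_tool([
  [[0,0,-0.3],0],
  [[0,0,-0.3],0],
  [[0,0,-0.3],0],
  [[0,0,-0.2],0],
  [[0,0,-0.2],0],
  [[0,0,-0.2],0],
  [[0,0,-0.1],0],
  [[0,0,0],0],
  [[0,0,0],0],
  [[0,0,0],0],
])

```text
time: 13.0
ee_pos: [0.5601, 0.0121, 0.1854]
eef_rot: [0.16, 0.987, 0.0, 0.0]
ft_force: [-0.7, 0.1, -3.3]
width: 0.0248
grip_force: 60.0
```

Run:
```python
from h import *
S=snap('scene','scene8.png')
s=r.read_state();print(s['time'],s['ee_pos'],s['width'],s['ft_force'])
cv2.imwrite('pics/c8.png',crop(cv2.imread('pics/scene8.png'),295,195,75,100,6))
```

```text
13.05 [0.56008938 0.01215875 0.18542141] 0.025066237272629396 [ 0.43835017  0.52071969 -3.55074475]
```

View pics/c8.png

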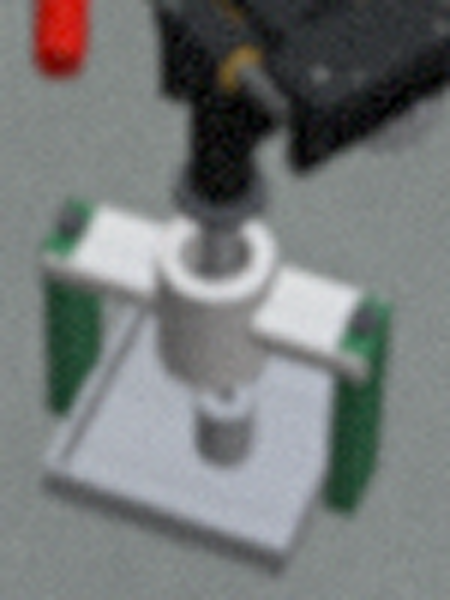

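The view shows the pin standing in the tray at about (225,430) in the crop, with the shank in the bore, and the contact force is gone. Next I withdraw the drift and return it to the rack.

>>> drive_tool([
  [[0,0,0.5],0],
  [[0,0,1],0],
  [[0,0,1.2],0],
  [[0,0,1.3],0],
  [[0,0,1.3],0],
  [[0,0,1.2],0],
  [[0,0,1],0],
  [[0,0,0.7],0],
  [[0,0,0.3],0],
  [[0,0,0],0],
])

```text
time: 14.3
ee_pos: [0.56, 0.0122, 0.2703]
eef_rot: [0.16, 0.987, 0.0, -0.0]
ft_force: [0.5, 0.7, -2.4]
width: 0.0246
grip_force: 60.0
```

>>> drive_tool([
  [[0,0,0],0],
  [[0.2,1.5,0],0],
  [[0.3,2.5,0],0],
  [[0.4,3,0],0],
  [[0.5,3.5,0],0],
  [[0.5,3.5,0],0],
  [[0.4,3,0],0],
  [[0.3,2,0],0],
  [[0.2,1.5,0],0],
  [[0,0,0],0],
])

```text
time: 15.55
ee_pos: [0.5879, 0.218, 0.2701]
eef_rot: [0.159, 0.987, -0.0, -0.0]
ft_force: [-0.1, -0.1, -2.7]
width: 0.0246
grip_force: 60.0
```

>>> drive_tool([
  [[0,0,-1.5],0],
  [[0,0,-1.5],0],
  [[0,0,-1.5],0],
  [[0,0,-1.3],0],
  [[0,0,-0.7],0],
  [[0,0,0],0],
  [[0,0,0],0],
  [[0,0,0],0],
  [[0,0,0],0],
  [[0,0,0],0],
])

```text
time: 16.8
ee_pos: [0.5881, 0.2172, 0.2055]
eef_rot: [0.16, 0.987, 0.0, 0.0]
ft_force: [0.6, -0.6, -3.1]
width: 0.0245
grip_force: 60.0
```

Run:
```python
from h import *
S0=cv2.imread('pics/scene5.png')
S=snap('scene','scene9.png');s=r.read_state();print(s['time'],s['ee_pos'],s['width'],s['ft_force'])
# shank profile between plate and guard (steel grey, dark vs bright plate)
i=cv2.GaussianBlur(cv2.imread('pics/scene9.png'),(3,3),0).mean(2)
print(px(S,[.588,.217,.09]),px(S,[.588,.217,.116]))
for v in range(272,304,2): print(v,i[v,390:424].astype(int))
```

```text
16.85 [0.58808927 0.21716994 0.205442  ] 0.024438006274557323 [ 0.36935245 -0.29209856 -3.68509932]
[402.12752509 294.13543287] [403.54823848 287.45882384]
272 [133 132 132 131 132 133 133 132 124 107  89  76  67  55  40  27  20  18
  19  20  19  20  28  43  61  79  98 116 129 133 133 134 134 134]
274 [133 133 133 135 135 135 135 138 139 131 113  93  79  74  70  63  56  49
  43  41  44  51  61  71  80  91 105 121 132 134 133 134 135 135]
276 [134 133 133 134 137 141 148 158 166 167 158 137 111  89  76  72  74  75
  75  75  76  77  81  86  94 106 120 129 133 134 134 132 131 131]
278 [133 132 135 141 150 160 169 175 178 179 178 170 149 115  83  67  67  71
  76  84  92  96 102 110 118 127 131 133 133 134 134 133 131 132]
280 [134 141 150 161 170 174 177 178 178 179 179 171 147 115  89  82  86  95
 108 126 141 143 138 134 132 131 131 132 135 135 134 132 131 132]
282 [153 162 170 174 176 176 176 177 178 178 177 163 134 102  86  89  96 107
 124 146 163 170 168 160 149 140 134 132 132 133 134 134 133 133]
284 [170 173 174 174 175 177 178 178 178 178 172 153 121  93  84  90 100 114
 135 158 
[... 643 characters left out ...]
79 179 177 176 175 170 158 144 128 114 105 104 106 105 103 113
 136 162 174 178 179 180 180 181 181 181 181 182 182 182 182 181]
296 [179 179 180 180 179 178 176 173 169 167 164 158 151 142 133 123 114 113
 130 156 173 178 179 180 180 180 181 181 181 181 182 182 182 183]
298 [178 178 177 178 180 181 179 178 177 177 175 174 173 169 160 149 142 144
 154 166 175 177 178 179 180 179 179 179 179 180 181 182 183 183]
300 [177 177 178 178 179 179 179 179 179 179 179 177 176 175 172 169 169 172
 176 178 177 176 175 176 177 178 179 179 179 180 181 181 182 179]
302 [181 180 178 177 177 178 179 179 179 180 180 180 178 178 179 179 179 180
 180 180 179 178 178 178 177 176 178 179 180 181 180 175 165 150]
```

>>> drive_tool([
  [[0,0,-0.5],0],
  [[0,0,-0.8],0],
  [[0,0,-1],0],
  [[0,0,-1],0],
  [[0,0,-1],0],
  [[0,0,-1],0],
  [[0,0,-1],0],
  [[0,0,-0.8],0],
  [[0,0,-0.6],0],
  [[0,0,-0.2],0],
])

```text
time: 18.1
ee_pos: [0.588, 0.2171, 0.126]
eef_rot: [0.16, 0.987, -0.0, -0.0]
ft_force: [0.8, -0.4, -3.7]
width: 0.0248
grip_force: 60.0
```

>>> drive_tool([
  [[0,0,0],0],
  [[0,0,-0.1],0],
  [[0,0,-0.1],0],
  [[0,0,-0.1],0],
  [[0,0,-0.1],0],
  [[0,0,-0.1],0],
  [[0,0,0],0],
  [[0,0,0],0],
  [[0,0,0],0],
  [[0,0,0],0],
])

```text
time: 19.35
ee_pos: [0.5881, 0.2172, 0.1214]
eef_rot: [0.16, 0.987, 0.0, 0.0]
ft_force: [-0.1, -0.1, -2.0]
width: 0.0248
grip_force: 60.0
```

>>> drive_tool([
  [[0,0,-0.1],0],
  [[0,0,0],0],
  [[0,0,-0.1],0],
  [[0,0,0],0],
  [[0,0,-0.1],0],
  [[0,0,0],0],
  [[0,0,0],0],
  [[0,0,0],0],
  [[0,0,0],0],
  [[0,0,0],0],
])

```text
time: 20.6
ee_pos: [0.5881, 0.2171, 0.1184]
eef_rot: [0.16, 0.987, 0.0, 0.0]
ft_force: [0.2, -0.1, -2.8]
width: 0.0246
grip_force: 60.0
```

>>> drive_tool([
  [[0,0,-0.1],0],
  [[0,0,0],0],
  [[0,0,-0.1],0],
  [[0,0,0],0],
  [[0,0,0],0],
  [[0,0,0],0],
  [[0,0,0],0],
  [[0,0,0],0],
  [[0,0,0],0],
  [[0,0,0],0],
])

```text
time: 21.85
ee_pos: [0.5885, 0.2171, 0.1183]
eef_rot: [0.16, 0.987, 0.001, 0.001]
ft_force: [-5.4, -0.9, 11.9]
width: 0.0248
grip_force: 60.0
```

>>> drive_tool([
  [[0,0,0.15],0],
  [[0,0,0],0],
  [[0,0,0],0],
  [[0,0,0],0],
  [[0,0,0],0],
  [[0,0,0],0],
  [[0,0,0],0],
  [[0,0,0],0],
  [[0,0,0],0],
  [[0,0,0],0],
], newtons=5)

```text
time: 23.1
ee_pos: [0.5882, 0.2171, 0.1181]
eef_rot: [0.16, 0.987, 0.0, 0.0]
ft_force: [-1.5, -0.9, 3.9]
width: 0.0253
grip_force: 5.0
```

>>> drive_tool([
  [[0,0,0],0],
  [[0,0,0],0],
  [[0,0,0],0],
  [[0,0,0],0],
  [[0,0,0],0],
  [[0,0,0],0],
  [[0,0,0],0],
  [[0,0,0],0],
  [[0,0,0],0],
  [[0,0,0],0],
], hand=0)

```text
time: 24.35
ee_pos: [0.588, 0.2172, 0.1179]
eef_rot: [0.16, 0.987, 0.0, -0.0]
ft_force: [0.0, -0.4, 0.4]
width: 0.087
grip_force: 0.0
```

>>> drive_tool([
  [[0,0,0.5],0],
  [[0,0,1],0],
  [[0,0,1.5],0],
  [[0,0,2],0],
  [[0,0,2],0],
  [[0,0,2],0],
  [[0,0,2],0],
  [[0,0,2],0],
  [[0,0,1],0],
  [[0,0,0],0],
])

```text
time: 25.6
ee_pos: [0.5884, 0.2172, 0.2588]
eef_rot: [0.16, 0.987, 0.0, 0.001]
ft_force: [-1.2, 0.5, -1.6]
width: 0.0872
grip_force: 0.0
```

Run:
```python
from h import *
S=snap('scene','scene10.png');s=r.read_state();print(s['time'],s['ee_pos'],s['width'],s['ft_force'])
a=cv2.imread('pics/scene1.png').astype(float);b=cv2.imread('pics/scene10.png').astype(float)
# compare with start: drift/rack region and elsewhere
d=cv2.GaussianBlur(a-b,(5,5),0); d=np.abs(d).max(2)
n,l,st,ce=cv2.connectedComponentsWithStats((d>18).astype(np.uint8))
for q in st[1:]:
    if q[4]>3: print(q)
g=a[260:310,385:425].astype(np.float32)
m=cv2.matchTemplate(b.astype(np.float32)[255:315,380:430],g,cv2.TM_SQDIFF);print(cv2.minMaxLoc(m)[2],d[263:305,385:425].max())
```

```text
25.65 [0.58804332 0.21711105 0.25783   ] 0.08708255139096892 [ 0.23829829 -0.16625221 -0.69650656]
[  370     0   123   263 15082]
[491   0  15  20 179]
[625   0  15  14 110]
[489  21   8  14  65]
[407 104   3   7  17]
[623 150  17  57 571]
[326 235  10   7  60]
[332 260   2   2   4]
[327 263  11  11  99]
(5, 5) 13.12890625
```

The drift and rack region matches the starting image, and the only other change on the bench is at the seized sleeve and its tray. Handing in.

```bash
python3 -c "
from bench import r
print(r.close_job())"
```

```text
the job is handed in; nothing more can be done
None
```

The seized pin has been pushed out and is standing in its catch tray, the drift is hanging back in its rack as at the start, and the job was handed in at about 26 s with nothing else on the bench seen to move.

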